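# Turn the deep culture dish lid-down on its rack

### The arm

A 7-joint arm with a two-finger parallel gripper is mounted at the origin on a cart in front of the work surface, level with it; the furniture and walls round the work are solid. World frame = base frame: x ahead of the robot, y to its left, z up, the work surface at z = 0. Lengths are in m, angles in rad, forces in N, time in s.
With the tool pointing down it reaches from about 0.4 to 0.925 m from the base axis. Payload 5.6 kg.
Tool frame: the origin (TCP) lies midway between the tips of the shut fingers; the grasp point (between the pads) lies 19 mm behind it (pinch_z is the distance from the TCP to the grasp point, in m); z points along the fingers, y is the line along which they close (so a half turn about z gives the same grasp; the last joint's range is limited). The gripper opens to 85 mm and grips with 20 to 120 N. Pads are 22 mm wide; open, the fingers measure 114 mm over their backs; the gripper's body (76 mm by 85 mm) begins 54 mm behind the grasp point. The pads swing forward as they close: fully open they stand 13 mm farther back than shut.
Start: joints at [1.153, 0.468, -0.012, 1.603, 0.006, 1.071, -0.056], TCP at [0.238, -0.605, 0.231] pointing down, gripper open.
Joint ranges: [-2.53, 2.53], [-0.31, 2.02], [-1.57, 1.55], [0.28, 2.44], [-1.29, 4.43], [0.15, 1.84], [-2.92, 2.92]. Speed limits (rad/s): [2.57, 2.57, 3.14, 3.14, 3.14, 3.14, 3.14].

### API

Orientations are given as a rotation vector (axis times angle).
In Python, from bench import * gives the robot as it stands.
- The arm moves only by the tool carry_out, never from a script. Its argument "commands" is a list of rows, each a list of 6 numbers: the shift along the tool's x, y, z in m, then the turn, a rotation vector about the tool's x, y, z in rad. In form: [[dx, dy, dz, ax, ay, az], ...]. A call has 1 to 5 rows; each row is the pose to reach, as a shift and turn from the pose commanded when the call began, along the tool's axes at that moment; what a row does not reach only later rows make up. A row lasts 1/10 s, in which the tool goes at most 50 mm and 8.59 degrees, less where a joint would pass 70% of its speed; a pose out of reach is approached as far as the arm can. A call with a gripper value outside its range is refused whole. "gripper" is the opening, from 0 (shut) to 1 (fully open), set as the call begins (left out, the last holds). The fingers move at their own pace and stop on an object; the grip force is fixed at half the most. Time passes only in rows, so rows that repeat a pose let the fingers close. It gives the time, the measured TCP pose, the force, the opening and the grip force at its end, in the units of the state.
- get_state(): the state, without advancing time (a new reading comes with each control period).
- grab_frame(name): name is "side" or "top" or "wrist"; returns (picture, depth): 384x512x3 uint8, red, green, blue; 384x512 float32, m along the optical axis (not along the pixel's ray), 0 where there is no reading.
- calibration(name): a dict with "fx", "fy", "cx", "cy" (pixels), "rvec" (rotation vector, rad) and "tvec" (3), from world to camera coordinates, as OpenCV has them. Camera axes: x right, y down, z forward; pixel columns grow to the right and rows downward; lengths in m; the calibration is good to about 2 mm. The wrist camera is an equidistant fisheye: a pixel r from the principal point sees the ray r / f radians off the axis. A picture is of the moment at which its call begins: read the wrist's pose just before it. calibration takes no time and is no camera call; for the wrist camera it gives the pose at the moment of the call.
- finish_job(): hands the job in; it is judged then, once.
The state is a dict: "time": time; "joint_positions": joint angles; "qd": joint speeds; "joint_efforts": joint torques, N m; "tool_pos": TCP position; "tool_rot": TCP orientation; "contact_force": force on the tool from outside, world axes, zero at the start; "wrist_torque": the same for the moment, N m; "gripper_width": finger opening in m; "grasp_force": force on a finger pad.
Only numpy, scipy, OpenCV 4.12 (cv2) and the standard library are available. Lean on these libraries where they do the work, as an engineer would, in place of code of your own. Each camera call takes 0.05 s, during which the arm holds its last target. There are 200 camera calls.

### The job

Two lidded hygiene-check dishes lean lid up on the same side of the sloping wire rack. Pinch the lid and base of the deeper (thicker) dish together, turn it over and set it lid down in the empty seat straight across the rack, with its lid still on. Leave the shallower dish where it is.

Things in the scene. Friction and masses are not known exactly. Their poses are not given: they have to be found in the camera images.
- deep_dish_mid (a point): Centre, half-way through its thickness, of the deeper of two closed round white dishes: 92 mm across, 26 mm thick, up to 0.2 kg. z = its axis, from base to lid: at the start 40 degrees above level, towards the rack's +y side. The top 30 mm of its disc stands free of the wires, front and back: pinch lid and base there (26 mm), coming down along the slope, 40 degrees from vertical.
- deep_dish_lid_mid (a point): A point of the deep dish's loose lid that coincides within about 2 mm with deep_dish_mid while the lid is on; same axes. The lid is a cap 92 mm across with a thin grey ring on top and a 14 mm skirt that slips over the base, a solid puck 83 mm across; nothing else holds it. Lid down: z points 40 degrees below level, still to the rack's +y side.
- shallow_dish_mid (a point): Centre of the other closed dish: same look and diameter, only 14 mm thick; z from base to lid. It leans in the next seat on the same side of the rack, 114 mm from the deep one; which seat is which varies. It stays there.
- turn_rack: Fixed wire rack on a plate 244 (x) by 214 (y) mm; origin under the plate's centre, z up. Seats at x = +-57 mm, full ones on the +y side, empty mirror images on the -y side. Two wires, 47 mm clear between, slope 40 degrees from vertical, rising to the middle; two pegs carry the lower rim. Seated deep dish: centre y = 60 mm, z = 108 mm; over there, lid down, y = -60, z = 108, same x.
Things that resemble listed ones, but are neither listed nor needed, are in the scene too. Leave any purple or turquoise look-alike of the part that bears deep_dish_lid_mid alone.

How it is judged:
At the end, for the whole second after the job is handed in: The deep dish rests released in the seat across the rack: lid down (axis 30 to 50 degrees below level), centre within 15 mm across and 10 mm in height of its seated place, not opposite the shallow dish, lid on within 6 mm; the shallow dish within 15 mm of its start (angle between deep_dish_mid's own z axis and vertical between 2.09 and 2.45 rad and y of deep_dish_mid in the frame of turn_rack between -0.075 and -0.045 m and z of deep_dish_mid in the frame of turn_rack between 0.098 and 0.119 m and distance between deep_dish_mid and deep_dish_lid_mid below 0.006 m and horizontal distance between deep_dish_mid and shallow_dish_mid above 0.14 m and distance of shallow_dish_mid from where it was at the start of the episode below 0.015 m and linear speed of deep_dish below 0.02 m/s); the robot touches nothing.
It fails at once if the lid comes off the deep dish (distance between deep_dish_mid and deep_dish_lid_mid above 0.012 m).
It fails at once if the shallow dish is moved more than 20 mm (distance of shallow_dish_mid from where it was at the start of the episode above 0.02 m).
It also fails if it takes over 45 s, if anything falls off the work surface, if the arm or the gripper's body presses on something with over 40 N, if the wrist force passes 120 N, or if a joint passes its speed limit or range.

## Working session

There is one attempt and no reset: what is moved stays moved. The work goes in short steps, Python scripts to look and compute and a tool call to move; the robot and the scene stay as the last step left them, time stands still between calls to the robot, and variables do not carry over. Pictures are saved under pics/ and viewed, at most 10 in all, crops included, and the job is handed in when it is done.

Besides the shell and the picture viewer there is one more tool, called after "Emit:" as name([rows], argument=value, ...), one row to a line, values as JSON. carry_out: Moves the arm, as the interface text tells. Its arguments: {"type":"object","properties":{"commands":{"type":"array"},"gripper":{"type":"number"}},"required":["commands"]}

```bash
mkdir -p pics; ls; cat > h.py <<'E'
from bench import *
import numpy as np, cv2
from scipy.spatial.transform import Rotation as R
def cloud(d,c):
    v,u=np.indices(d.shape); X=np.dstack([(u-c['cx'])/c['fx']*d,(v-c['cy'])/c['fy']*d,d])
    return (X-np.array(c['tvec']).ravel())@R.from_rotvec(np.array(c['rvec']).ravel()).as_matrix()
E
python3 - <<'E'
from h import *
ims=[]
for n in("side","top"):
    p,d=grab_frame(n);c=calibration(n);np.savez(n,p=p,d=d,X=cloud(d,c))
    cv2.imwrite(f"pics/{n}0.png",cv2.cvtColor(p,cv2.COLOR_RGB2BGR))
    print(n,c)
s=get_state();print(s)
E
```

```text
pics
side {'fx': 408.97866278615027, 'fy': 408.97866278615027, 'cx': 254.50659564733533, 'cy': 198.38022140963778, 'rvec': array([ 1.98773533, -0.21173448,  0.13167798]), 'tvec': array([-0.51397844,  0.11329799,  0.92216588])}
top {'fx': 349.75165348423144, 'fy': 349.75165348423144, 'cx': 254.9144575778911, 'cy': 191.2567254006533, 'rvec': array([ 2.19296621, -2.02468427,  0.20617127]), 'tvec': array([-0.10441359,  0.53287261,  0.85113881])}
{'time': 0.1, 'joint_positions': array([ 1.15299744,  0.46831318, -0.01159556,  1.60350991,  0.00601481,
        1.0713976 , -0.05631623]), 'qd': array([-7.97057969e-04, -9.04247702e-04,  5.32558914e-04, -1.88559306e-03,
       -5.59047184e-05, -1.19664132e-04, -1.60368089e-03]), 'joint_efforts': array([ 2.12642117e-04, -5.33527350e+01,  2.13638856e-02, -2.51969343e+01,
        1.15751463e-02,  4.26725965e-03, -9.78575002e-06]), 'tool_pos': array([ 0.23770737, -0.60444871,  0.23042691]), 'tool_rot': array([-3.08510376e+00, -5.84882937e-01,  6.67135070e-04]), 'contact_force': array([ 0.19645643, -0.05354549, -0.25421498]), 'wrist_torque': array([-0.03762464,  0.02753676, -0.05026383]), 'grasp_force': 0.0, 'gripper_width': 0.08527799780413525}
```

View pics/side0.png

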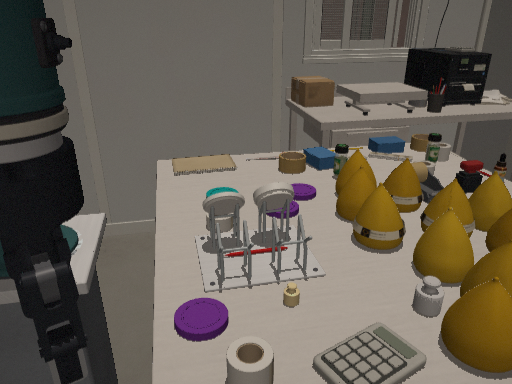

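View pics/top0.png

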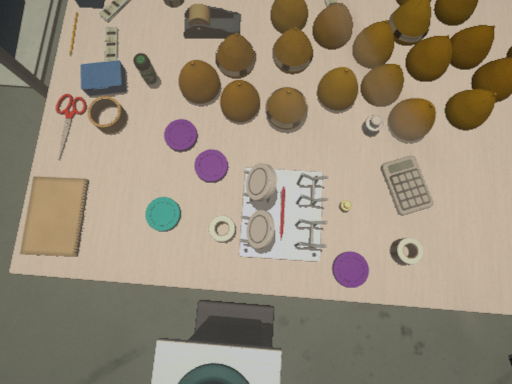

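The side view shows the dishes at (222,205) and (272,198), with the empty seats in front of them. The top view shows them at (260,230) and (260,182), on the plate spanning (240-323, 168-260). The look-alikes are the purple discs (181,135), (211,166) and (350,269) and the turquoise disc (163,214) in the top view.

```bash
python3 - <<'E'
from h import *
t=np.load("top.npz");s=np.load("side.npz")
for nm,z in(("top",t),("side",s)):
    X=z['X'];P=z['p'].astype(int);d=z['d']
    # plate: white, low z
    hsv=cv2.cvtColor(z['p'],cv2.COLOR_RGB2HSV)
    if nm=="top":
        m=(hsv[...,1]<25)&(hsv[...,2]>130)&(X[...,2]<.03)&(d>0);m[:160]=0;m[265:]=0;m[:,:236]=0;m[:,328:]=0
        k=cv2.morphologyEx(m.astype(np.uint8),cv2.MORPH_CLOSE,np.ones((15,15)))
        c=max(cv2.findContours(k,0,2)[0],key=cv2.contourArea);r=cv2.minAreaRect(c);b=cv2.boxPoints(r)
        print("plate z",np.median(X[m][:,2]))
        cal=calibration("top");Rm=R.from_rotvec(cal['rvec'].ravel()).as_matrix();o=-Rm.T@cal['tvec'].ravel()
        W=[]
        for u,v in b:
            q=Rm.T@np.array([(u-cal['cx'])/cal['fx'],(v-cal['cy'])/cal['fy'],1]);W.append(o+q*(.008-o[2])/q[2])
        W=np.array(W);print(W,W.mean(0),np.linalg.norm(np.diff(W,axis=0),axis=1))
    for (u,v) in ([(260,182),(260,230)] if nm=="top" else [(222,205),(272,198)]):
        print(nm,u,v,X[v,u],d[v,u])
im=np.hstack([cv2.resize(t['p'][160:270,230:335],None,fx=4,fy=4,interpolation=2),cv2.resize(s['p'][175:285,190:280],None,fx=4,fy=4,interpolation=2)])
cv2.imwrite("pics/c1.png",im[...,::-1])
E
```

```text
plate z 0.006672301425573675
[[ 0.37345161 -0.03197618  0.008     ]
 [ 0.61546639 -0.02676776  0.008     ]
 [ 0.61786031 -0.24974369  0.008     ]
 [ 0.37649164 -0.24370807  0.008     ]] [ 0.49581749 -0.13804892  0.008     ] [0.24207082 0.22298878 0.24144411]
top 260 182 [ 0.54783281 -0.07317867  0.12792078] 0.8349971
top 260 230 [ 0.43484222 -0.08203722  0.11660386] 0.82317233
side 222 205 [ 0.43452504 -0.09538572  0.10857286] 0.874249
side 272 198 [ 0.54307917 -0.10134277  0.1170269 ] 0.88591367
```

View pics/c1.png

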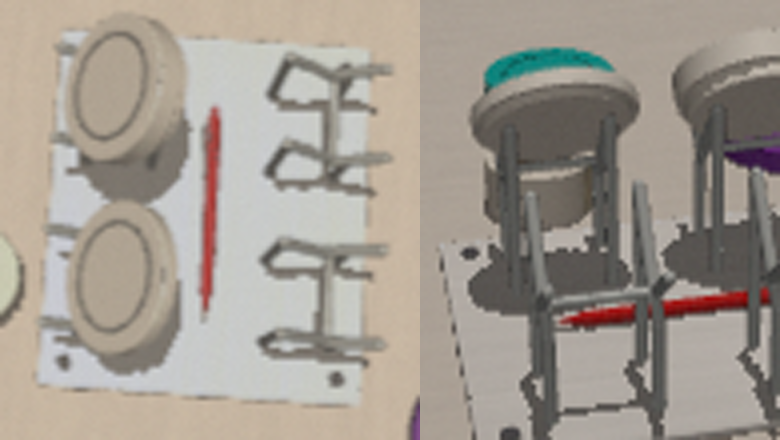

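The crop shows the far dish thick (top crop (125,90); side crop (710,80)) and the near one thin (120,280). So the deep dish is probably the far one at x≈0.55. I'll confirm with plane fits.

```bash
python3 - <<'E'
from h import *
t=np.load("top.npz");s=np.load("side.npz")
def fit(Q):
    for _ in range(8):
        c=Q.mean(0);n=np.linalg.svd(Q-c,full_matrices=False)[2][2];n*=np.sign(n[2]);r=(Q-c)@n
        Q=Q[abs(r)<max(.0015,1.5*r.std())]
    return c,n,len(Q)
for nm,xr in(("far",(.49,.61)),("near",(.375,.488))):
    X=t['X'].reshape(-1,3)
    k=(X[:,0]>xr[0])&(X[:,0]<xr[1])&(X[:,1]>-.135)&(X[:,1]<0)&(X[:,2]>.06)&(X[:,2]<.19)
    Q=X[k];n0=np.array([0,.766,.643]);h=Q@n0
    hm=np.percentile(h,75)
    c,n,N=fit(Q[abs(h-hm)<.005])
    h=Q@n;L=Q[abs(h-c@n)<.003]
    # in-plane circle
    e1=np.array([1,0,0])-n*n[0];e1/=np.linalg.norm(e1);e2=np.cross(n,e1)
    uv=np.c_[(L-c)@e1,(L-c)@e2].astype(np.float32)
    (cc,r)=cv2.minEnclosingCircle(uv);C=c+cc[0]*e1+cc[1]*e2
    print(nm,N,"n",n.round(3),"elev",np.degrees(np.arcsin(n[2])),"yaw",np.degrees(np.arctan2(-n[0],n[1])),"centre",C.round(4),"r",r,"span",np.ptp(uv,axis=0),"h25,h75",np.percentile(h,[2,50,98])-c@n)
    Y=s['X'].reshape(-1,3);k=(Y[:,0]>xr[0])&(Y[:,0]<xr[1])&(Y[:,1]>-.16)&(Y[:,1]<0)&(Y[:,2]>.075)&(Y[:,2]<.19)
    hs=(Y[k]-C)@n;rad=np.linalg.norm((Y[k]-C)-np.outer(hs,n),axis=1)
    hh=hs[rad<.05];print(" side heights hist",np.histogram(hh,np.arange(-.044,.008,.004))[0])
E
```

```text
far 626 n [-0.012  0.765  0.644] elev 40.075276912870606 yaw 0.9339657749982124 centre [ 0.5509 -0.0645  0.1168] r 0.048870377242565155 span [0.09129123 0.09232756] h25,h75 [-0.02303743 -0.00029686  0.00288967]
 side heights hist [ 14  16  38  74 343  62 129  69  62  66  38   0]
near 681 n [-0.012  0.765  0.644] elev 40.11172963347776 yaw 0.8895441303834032 centre [ 0.438  -0.0756  0.1093] r 0.04853249341249466 span [0.09089795 0.09374069] h25,h75 [-7.64605803e-03 -3.72282696e-05  1.54996714e-02]
 side heights hist [  5  18  20  15  14  27  52 392 144  72  45   0]
```

The deep dish is the far one: its base face lies about 26 mm under the lid, against about 13 mm for the near one. Grasp plan:
- Tool z runs down the slope, (0, .643, -.766), and tool y is the reversed dish axis.
- Lift the dish, then turn it -80° about the rack's x axis.
- Lower it into the mirror seat.

```bash
cat >> h.py <<'E'
yaw=np.radians(.9)
def RW(tilt): # tilt deg: +40 grasp (tool z towards +y), -40 place
    a=np.radians(tilt); z=np.array([0,np.sin(a),-np.cos(a)]);x=np.array([1.,0,0])
    return R.from_euler('z',yaw)*R.from_matrix(np.c_[x,np.cross(z,x),z])
DC=np.array([.5511,-.0744,.1084]); O=np.array([.495,-.1353,0])
def rack(x,y,z): return O+R.from_euler('z',yaw).apply([x,y,z])
def rel(p,Rt):
    s=get_state();R0=R.from_rotvec(s['tool_rot']);p0=s['tool_pos']
    print("now",s['time'],p0.round(4),"rel",R0.inv().apply(p-p0).round(4),(R0.inv()*Rt).as_rotvec().round(4),"q",s['joint_positions'].round(2),"w",round(s['gripper_width'],4),"F",np.round(s['contact_force'],1),round(s['grasp_force'],1))
E
python3 - <<'E'
from h import *
rel(np.array([.551,-.18,.28]),RW(0))
rel(np.array([.551,-.18,.28]),RW(40))
z=RW(40).as_matrix()[:,2]; print("pregrasp",DC-.117*z)
E
```

```text
now 0.1 [ 0.2377 -0.6044  0.2304] rel [ 0.4469 -0.2804 -0.0492] [-0.0015  0.0004  0.359 ] q [ 1.15  0.47 -0.01  1.6   0.01  1.07 -0.06] w 0.0853 F [ 0.2 -0.1 -0.3] 0.0
now 0.1 [ 0.2377 -0.6044  0.2304] rel [ 0.4469 -0.2804 -0.0492] [0.6889 0.1257 0.3441] q [ 1.15  0.47 -0.01  1.6   0.01  1.07 -0.06] w 0.0853 F [ 0.2 -0.1 -0.3] 0.0
pregrasp [ 0.55228129 -0.14959687  0.1980272 ]
```

Emit:
carry_out([
  [0.04,-0.025,-0.05,0,0,0.08],
  [0.08,-0.05,-0.07,0,0,0.16],
  [0.12,-0.075,-0.07,0,0,0.24],
  [0.16,-0.1,-0.07,0,0,0.32],
  [0.2,-0.125,-0.07,0,0,0.36],
])

```text
time: 0.6
tool_pos: [0.3741, -0.4205, 0.3016]
tool_rot: [3.141, 0.019, 0.001]
contact_force: [0.6, -1.0, 0.1]
gripper_width: 0.0856
grasp_force: 0.0
```

```bash
python3 - <<'E'
from h import *
rel(np.array([.551,-.18,.28]),RW(40))
E
```

```text
now 0.6 [ 0.3741 -0.4205  0.3016] rel [ 0.1797 -0.2384  0.0215] [ 0.6987 -0.0017 -0.0035] q [ 0.82  0.26 -0.04  1.74  0.01  1.15 -0.79] w 0.0856 F [ 0.6 -1.   0.1] 0.0
```

Emit:
carry_out([
  [0.03,-0.04,0,0.14,0,0],
  [0.06,-0.08,0.005,0.28,0,0],
  [0.09,-0.12,0.01,0.42,0,0],
  [0.12,-0.16,0.015,0.56,0,0],
  [0.15,-0.2,0.02,0.698,0,0],
])

```text
time: 1.1
tool_pos: [0.5208, -0.2198, 0.2815]
tool_rot: [-2.439, -0.017, 0.006]
contact_force: [-0.7, -0.1, -0.4]
gripper_width: 0.0851
grasp_force: 0.0
```

```bash
python3 - <<'E'
from h import *
rel(np.array([.5523,-.1596,.21]),RW(40))
E
```

```text
now 1.1 [ 0.5208 -0.2198  0.2815] rel [0.0323 0.0006 0.0932] [-0.0046 -0.0014 -0.0011] q [ 0.77  0.54 -0.2   1.55 -0.47  1.49 -0.84] w 0.0851 F [-0.7 -0.1 -0.4] 0.0
```

Emit:
carry_out([
  [0.032,0,0.02,-0.004,0,0],
  [0.032,0,0.05,-0.004,0,0],
  [0.032,0,0.07,-0.004,0,0],
  [0.032,0,0.07,-0.004,0,0],
], gripper=0.75)

```text
time: 1.5
tool_pos: [0.5498, -0.1724, 0.2253]
tool_rot: [-2.444, -0.02, 0.014]
contact_force: [0.2, -0.6, -0.9]
gripper_width: 0.0641
grasp_force: 0.0
```

```bash
python3 - <<'E'
from h import *
z=RW(40).as_matrix()[:,2]
rel(DC-.017*z,RW(40))
p,d=grab_frame("wrist");cv2.imwrite("pics/w1.png",p[...,::-1])
p,d=grab_frame("side");cv2.imwrite("pics/s1.png",cv2.resize(p[120:290,150:350],None,fx=3,fy=3)[...,::-1])
E
```

```text
now 1.5 [ 0.5498 -0.1724  0.2253] rel [3.500e-03 1.000e-04 1.355e-01] [ 0.0002  0.0052 -0.001 ] q [ 0.7   0.59 -0.22  1.6  -0.48  1.36 -0.86] w 0.0641 F [ 0.2 -0.6 -0.9] 0.0
```

View pics/w1.png

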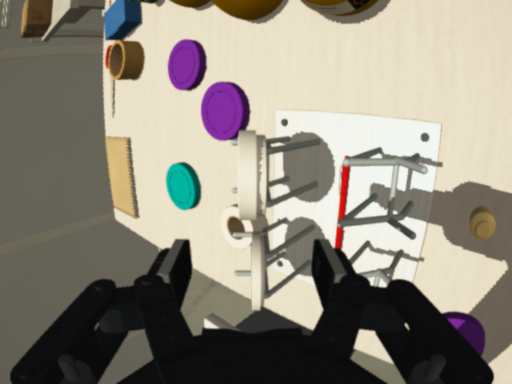

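View pics/s1.png

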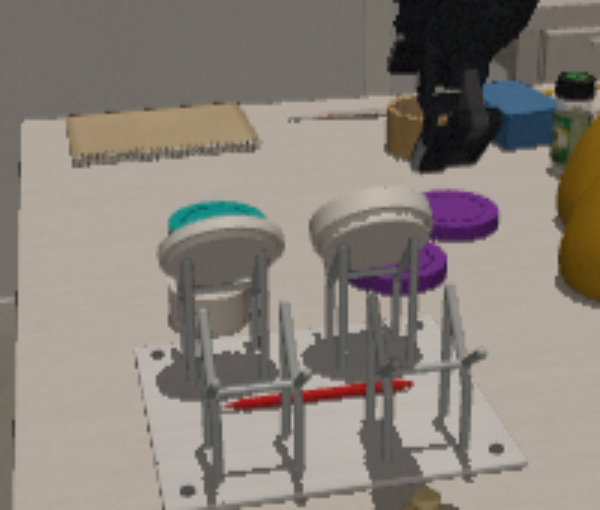

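The wrist view shows the thick dish edge-on at (250,175), midway between the fingers at (170,270) and (330,270), so they are aligned. The side view agrees: the thick dish is at (370,220) and the gripper is above it.

Emit:
carry_out([
  [0.003,0,0.03,0,0.005,0],
  [0.003,0,0.065,0,0.005,0],
  [0.003,0,0.095,0,0.005,0],
  [0.003,0,0.115,0,0.005,0],
  [0.003,0,0.115,0,0.005,0],
])

```text
time: 2.1
tool_pos: [0.5523, -0.1007, 0.1387]
tool_rot: [-2.446, -0.017, 0.003]
contact_force: [-0.2, -0.7, -0.5]
gripper_width: 0.0638
grasp_force: 0.0
```

```bash
python3 - <<'E'
from h import *
z=RW(40).as_matrix()[:,2]
rel(DC-.017*z,RW(40))
E
```

```text
now 2.1 [ 0.5523 -0.1007  0.1387] rel [-0.0008 -0.0008  0.0232] [ 0.0026 -0.0033 -0.0009] q [ 0.63  0.66 -0.26  1.74 -0.53  1.13 -0.83] w 0.0638 F [-0.2 -0.7 -0.5] 0.0
```

Emit:
carry_out([
  [-0.001,-0.001,0.012,0,-0.003,0],
  [-0.001,-0.001,0.022,0,-0.003,0],
  [-0.001,-0.001,0.022,0,-0.003,0],
])

```text
time: 2.4
tool_pos: [0.5516, -0.0864, 0.1228]
tool_rot: [-2.447, -0.018, 0.005]
contact_force: [0.4, 0.4, -0.1]
gripper_width: 0.0637
grasp_force: 0.0
```

Emit:
carry_out([
  [0,0,0,0,0,0],
  [0,0,0,0,0,0],
  [0,0,0,0,0,0],
  [0,0,0,0,0,0],
  [0,0,0,0,0,0],
], gripper=0)

```text
time: 2.9
tool_pos: [0.5522, -0.0874, 0.1234]
tool_rot: [-2.448, -0.017, 0.003]
contact_force: [-0.7, -1.4, 3.6]
gripper_width: 0.0246
grasp_force: 59.1
```

```bash
python3 - <<'E'
from h import *
z=RW(40).as_matrix()[:,2]
rel(DC-.017*z,RW(40))
p,d=grab_frame("side")
q,d=grab_frame("wrist")
cv2.imwrite("pics/s2.png",np.hstack([cv2.resize(p[120:270,190:340],(400,400)),cv2.resize(q[60:360,100:400],(400,400))])[...,::-1])
E
```

```text
now 2.9 [ 0.5522 -0.0874  0.1234] rel [-0.0009 -0.0003  0.0029] [ 0.0045 -0.0035 -0.0007] q [ 0.62  0.67 -0.26  1.76 -0.53  1.09 -0.83] w 0.0246 F [-0.7 -1.4  3.6] 59.1
```

View pics/s2.png

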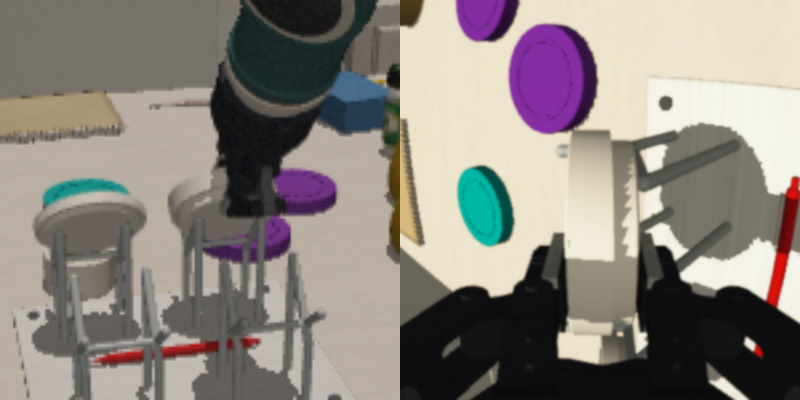

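The right panel shows both pads on the dish, the left one on the lid and the right one on the base. The side panel shows the back finger clear of the wires. Next I lift it along the slope.

Emit:
carry_out([
  [0,0,-0.012,0,0,0],
  [0,0,-0.032,0,0,0],
  [0,0,-0.057,0,0,0],
  [0,0,-0.082,0,0,0],
  [0,0,-0.11,0,0,0],
])

```text
time: 3.5
tool_pos: [0.5521, -0.158, 0.2081]
tool_rot: [-2.448, -0.017, 0.006]
contact_force: [0.6, 0.0, -1.2]
gripper_width: 0.0248
grasp_force: 59.1
```

```bash
python3 - <<'E'
from h import *
for a in (40,20,0,-20,-40):  # dish centre held over the middle, .205 high
    z=RW(a).as_matrix()[:,2]; rel(rack(.057,0,.205)-.017*z-.0*z,RW(a))
E
```

```text
now 3.5 [ 0.5521 -0.158   0.2081] rel [ 0.0002 -0.0161  0.0005] [ 0.0044 -0.0015 -0.0011] q [ 0.69  0.6  -0.23  1.64 -0.49  1.31 -0.86] w 0.0248 F [ 0.6  0.  -1.2] 59.1
now 3.5 [ 0.5521 -0.158   0.2081] rel [ 0.0002 -0.0219  0.0015] [-0.3447 -0.0013 -0.0013] q [ 0.69  0.6  -0.23  1.64 -0.49  1.31 -0.86] w 0.0248 F [ 0.6  0.  -1.2] 59.1
now 3.5 [ 0.5521 -0.158   0.2081] rel [ 0.0002 -0.027   0.0044] [-0.6938 -0.001  -0.0016] q [ 0.69  0.6  -0.23  1.64 -0.49  1.31 -0.86] w 0.0248 F [ 0.6  0.  -1.2] 59.1
now 3.5 [ 0.5521 -0.158   0.2081] rel [ 0.0002 -0.0308  0.0089] [-1.0428e+00 -8.0000e-04 -1.8000e-03] q [ 0.69  0.6  -0.23  1.64 -0.49  1.31 -0.86] w 0.0248 F [ 0.6  0.  -1.2] 59.1
now 3.5 [ 0.5521 -0.158   0.2081] rel [ 0.0002 -0.0329  0.0145] [-1.3919e+00 -5.0000e-04 -1.9000e-03] q [ 0.69  0.6  -0.23  1.64 -0.49  1.31 -0.86] w 0.0248 F [ 0.6  0.  -1.2] 59.1
```

Emit:
carry_out([
  [0,-0.01,0,-0.1,0,0],
  [0,-0.02,0.001,-0.22,0,0],
  [0,-0.024,0.002,-0.35,0,0],
  [0,-0.026,0.003,-0.48,0,0],
  [0,-0.027,0.004,-0.6,0,0],
])

```text
time: 4.0
tool_pos: [0.5526, -0.134, 0.2231]
tool_rot: [-3.053, -0.021, -0.005]
contact_force: [-0.3, 0.6, -2.1]
gripper_width: 0.0248
grasp_force: 59.2
```

```bash
python3 - <<'E'
from h import *
for a in (0,-20,-40):
    z=RW(a).as_matrix()[:,2]; rel(rack(.057,0,.205)-.02*z,RW(a))
E
```

```text
now 4.0 [ 0.5526 -0.134   0.2231] rel [-0.0006  0.0002 -0.0019] [-0.0886 -0.0038 -0.002 ] q [ 0.32  0.36 -0.12  1.79 -0.05  1.01 -1.32] w 0.0248 F [-0.3  0.6 -2.1] 59.2
now 4.0 [ 0.5526 -0.134   0.2231] rel [-0.0006 -0.0065 -0.0001] [-0.4377 -0.0034 -0.0027] q [ 0.32  0.36 -0.12  1.79 -0.05  1.01 -1.32] w 0.0248 F [-0.3  0.6 -2.1] 59.2
now 4.0 [ 0.5526 -0.134   0.2231] rel [-0.0006 -0.0122  0.0039] [-0.7867 -0.003  -0.0033] q [ 0.32  0.36 -0.12  1.79 -0.05  1.01 -1.32] w 0.0248 F [-0.3  0.6 -2.1] 59.2
```

Emit:
carry_out([
  [0,-0.001,-0.001,-0.12,-0.003,-0.002],
  [0,-0.003,0,-0.24,-0.003,-0.003],
  [0,-0.005,0,-0.36,-0.003,-0.003],
  [0,-0.007,0,-0.48,-0.003,-0.003],
  [0,-0.009,0.001,-0.58,-0.003,-0.003],
])

```text
time: 4.5
tool_pos: [0.5525, -0.1241, 0.2225]
tool_rot: [2.651, 0.022, 0.005]
contact_force: [-1.1, 0.5, -0.7]
gripper_width: 0.0246
grasp_force: 59.3
```

```bash
python3 - <<'E'
from h import *
z=RW(-40).as_matrix()[:,2]; T=rack(.057,-.060,.108)
rel(T-.12*z,RW(-40))
E
```

```text
now 4.5 [ 0.5525 -0.1241  0.2225] rel [-0.0007 -0.0167  0.0167] [-0.2077 -0.0006  0.0009] q [-0.11  0.35  0.01  1.89  0.58  1.02 -2.  ] w 0.0246 F [-1.1  0.5 -0.7] 59.3
```

Emit:
carry_out([
  [0,-0.006,0,-0.08,0,0],
  [0,-0.012,0.006,-0.15,0,0],
  [0,-0.017,0.012,-0.207,0,0],
  [0,-0.017,0.016,-0.207,0,0],
  [0,-0.017,0.016,-0.207,0,0],
])

```text
time: 5.0
tool_pos: [0.5517, -0.1178, 0.1992]
tool_rot: [2.449, 0.02, 0.003]
contact_force: [0.3, 0.1, -0.8]
gripper_width: 0.0248
grasp_force: 59.3
```

```bash
python3 - <<'E'
from h import *
z=RW(-40).as_matrix()[:,2]; T=rack(.057,-.060,.108)
rel(T-.02*z,RW(-40))
p,d=grab_frame("side");c=calibration("side")
X=cloud(d,c).reshape(-1,3);hsv=cv2.cvtColor(p,cv2.COLOR_RGB2HSV).reshape(-1,3)
n=np.array([-.012,.766,-.643]) # lid-down axis
s=get_state();C=s['tool_pos']+.02*R.from_rotvec(s['tool_rot']).as_matrix()[:,2]
k=(hsv[:,2]>110)&(hsv[:,1]<60)&(np.linalg.norm(X-C,axis=1)<.06)
Q=X[k]-C;print(k.sum(),"along axis",np.histogram(Q@n,np.arange(-.03,.03,.004)))
e=np.array([0,-.643,-.766]);B=Q[(abs(Q@n+.013)<.006)];print("base face x range",np.percentile(B[:,0],[1,99]),"slope range",np.percentile(B@e,[1,99]),"face h",np.median(B@n))
cv2.imwrite("pics/s3.png",cv2.resize(p[110:290,170:350],(600,600))[...,::-1])
E
```

```text
now 5.0 [ 0.5517 -0.1178  0.1992] rel [0.0003 0.0006 0.0991] [-0.0054  0.0029  0.0018] q [-0.25  0.44  0.05  1.92  0.77  1.08 -2.24] w 0.0248 F [ 0.3  0.1 -0.8] 59.3
1308 along axis (array([  0,   0,  20, 290, 804,  12, 123,  36,   3,   7,  12,   0,   1,
         0]), array([-0.03 , -0.026, -0.022, -0.018, -0.014, -0.01 , -0.006, -0.002,
        0.002,  0.006,  0.01 ,  0.014,  0.018,  0.022,  0.026]))
base face x range [-0.03838045  0.03963394] slope range [-0.03325701  0.04006006] face h -0.01321511068617052
```

View pics/s3.png

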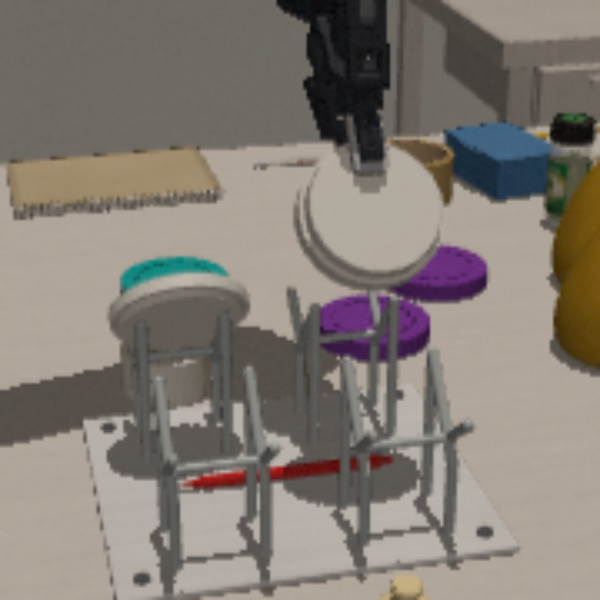

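The side crop shows the dish lid down and closed at (372,220), with its base facing the camera and above its empty seat at (400,450). I'll lower it about 1.5 mm off the wires.

Emit:
carry_out([
  [0,0.002,0.02,-0.005,0.003,0],
  [0,0.002,0.045,-0.005,0.003,0],
  [0,0.002,0.065,-0.005,0.003,0],
  [0,0.002,0.08,-0.005,0.003,0],
  [0,0.002,0.086,-0.005,0.003,0],
])

```text
time: 5.55
tool_pos: [0.5523, -0.1759, 0.1345]
tool_rot: [2.443, 0.018, 0.007]
contact_force: [0.8, -0.0, -0.6]
gripper_width: 0.0246
grasp_force: 59.3
```

```bash
python3 - <<'E'
from h import *
z=RW(-40).as_matrix()[:,2]; T=rack(.057,-.060,.108)
rel(T-.02*z,RW(-40))
E
```

```text
now 5.55 [ 0.5523 -0.1759  0.1345] rel [ 0.0004 -0.0028  0.0122] [ 0.0002  0.0005 -0.0009] q [-0.18  0.54  0.1   1.97  0.86  0.92 -2.29] w 0.0246 F [ 0.8 -0.  -0.6] 59.3
```

Emit:
carry_out([
  [0,-0.001,0.004,0,0,0],
  [0,-0.001,0.008,0,0,0],
  [0,-0.0015,0.0105,0,0,0],
  [0,-0.0015,0.0105,0,0,0],
])

```text
time: 5.95
tool_pos: [0.5534, -0.18, 0.1263]
tool_rot: [2.442, 0.021, 0.009]
contact_force: [0.9, -2.4, 0.6]
gripper_width: 0.0249
grasp_force: 60.1
```

```bash
python3 - <<'E'
from h import *
z=RW(-40).as_matrix()[:,2]; T=rack(.057,-.060,.108)
rel(T-.02*z,RW(-40))
p,d=grab_frame("side")
cv2.imwrite("pics/s4.png",cv2.resize(p[140:290,190:340],(600,600))[...,::-1])
E
```

```text
now 5.95 [ 0.5534 -0.18    0.1263] rel [-0.0007 -0.0008  0.0033] [ 0.0011 -0.0023  0.0007] q [-0.18  0.55  0.1   1.97  0.87  0.9  -2.3 ] w 0.0249 F [ 0.9 -2.4  0.6] 60.1
```

View pics/s4.png

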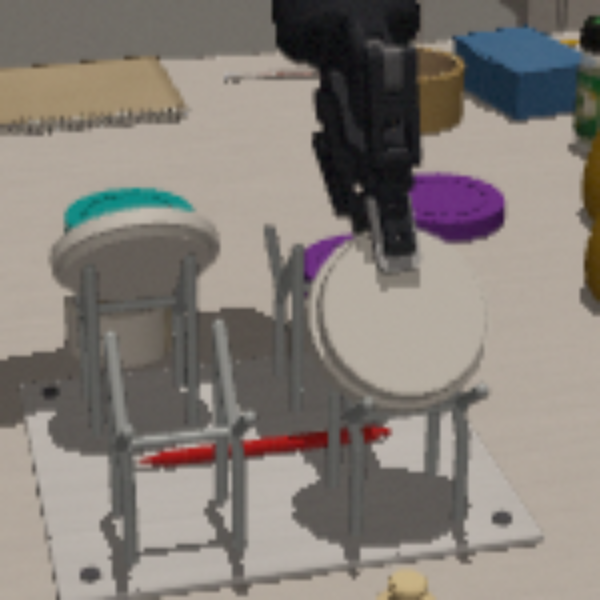

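The dish sits between the wires with its rim just above or touching the pegs at (355,412) and (475,395). I'll go down 3 mm more.

Emit:
carry_out([
  [0,0,0.002,0,0,0],
  [0,0,0.003,0,0,0],
  [0,0,0.003,0,0,0],
])

```text
time: 6.3
tool_pos: [0.5533, -0.1819, 0.124]
tool_rot: [2.442, 0.021, 0.009]
contact_force: [1.3, -2.9, 4.0]
gripper_width: 0.025
grasp_force: 61.1
```

```bash
python3 - <<'E'
from h import *
z=RW(-40).as_matrix()[:,2]; T=rack(.057,-.060,.108)
rel(T-.02*z,RW(-40))
E
```

```text
now 6.3 [ 0.5533 -0.1819  0.124 ] rel [-0.0005 -0.0007  0.0003] [ 0.0011 -0.002   0.0007] q [-0.18  0.56  0.1   1.97  0.88  0.89 -2.31] w 0.025 F [ 1.3 -2.9  4. ] 61.1
```

Emit:
carry_out([
  [0,0,0,0,0,0],
  [0,0,0,0,0,0],
  [0,0,0,0,0,0],
  [0,0,0,0,0,0],
], gripper=0.65)

```text
time: 6.7
tool_pos: [0.5528, -0.1808, 0.1229]
tool_rot: [2.444, 0.023, 0.008]
contact_force: [0.1, 0.5, 0.0]
gripper_width: 0.0554
grasp_force: 0.0
```

Emit:
carry_out([
  [0,0,-0.015,0,0,0],
  [0,0,-0.035,0,0,0],
  [0,0,-0.065,0,0,0],
  [0,0,-0.1,0,0,0],
  [0,0,-0.13,0,0,0],
])

```text
time: 7.2
tool_pos: [0.5515, -0.0957, 0.2248]
tool_rot: [2.445, 0.023, 0.01]
contact_force: [0.9, 0.5, 0.6]
gripper_width: 0.0554
grasp_force: 0.0
```

```bash
python3 - <<'E'
from h import *
p,d=grab_frame("side");c=calibration("side")
X=cloud(d,c).reshape(-1,3);hsv=cv2.cvtColor(p,cv2.COLOR_RGB2HSV).reshape(-1,3)
T=rack(.057,-.060,.108)
n=R.from_euler('z',yaw).apply([0,.766,-.643]);e=R.from_euler('z',yaw).apply([0,-.643,-.766])
Q=X-T;k=(hsv[:,2]>110)&(hsv[:,1]<60)&(np.linalg.norm(Q,axis=1)<.055)&(abs(Q@n+.013)<.006);B=Q[k]
cc=B.mean(0);m=np.linalg.svd(B-cc)[2][2];m*=-np.sign(m[2])
print(k.sum(),"face h",np.median(B@n),"axis",m,"below level",np.degrees(np.arcsin(-m[2])),"x",np.percentile(B[:,0],[1,99]),"slope",np.percentile(B@e,[1,99]))
print(get_state())
cv2.imwrite("pics/s5.png",cv2.resize(p[140:290,190:340],(600,600))[...,::-1])
E
```

```text
1347 face h -0.014788899044631975 axis [-0.01194165  0.76515086 -0.64374029] below level 40.071292487586355 x [-0.03740444  0.04020392] slope [-0.03719317  0.04072787]
{'time': 7.25, 'joint_positions': array([-0.27845773,  0.40513056,  0.02848911,  1.89845144,  0.74322888,
        1.14267482, -2.22683099]), 'qd': array([ 0.01401269,  0.02437152,  0.01324426,  0.0064332 ,  0.04773011,
       -0.11307003, -0.02720354]), 'joint_efforts': array([ 5.70776001e+00, -3.81678200e+01,  6.53124601e+00, -1.50074834e+01,
        1.55884378e+00,  1.78502709e+00,  3.77295620e-02]), 'tool_pos': array([ 0.5540335 , -0.09164616,  0.22797661]), 'tool_rot': array([2.44752866, 0.0259514 , 0.01948742]), 'contact_force': array([2.06276381, 3.032364  , 2.73273279]), 'wrist_torque': array([ 0.73045515, -0.07239076,  0.1742087 ]), 'grasp_force': 0.0, 'gripper_width': 0.05573294318282786}
```

View pics/s5.png

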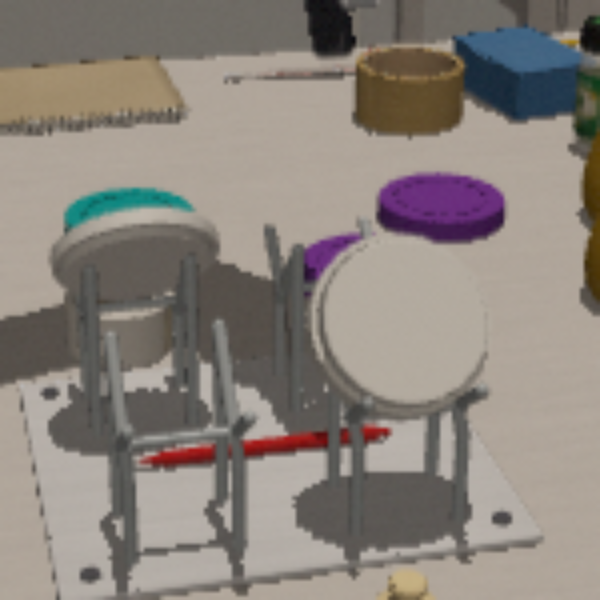

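The deep dish rests lid down, closed and released in the seat across at (400,325), with its axis 40° below level. The shallow dish is unmoved and the gripper is clear. I'll let it settle and hand in.

Emit:
carry_out([
  [0,0,-0.01,0,0,0],
  [0,0,-0.01,0,0,0],
  [0,0,-0.01,0,0,0],
  [0,0,-0.01,0,0,0],
  [0,0,-0.01,0,0,0],
])

```text
time: 7.75
tool_pos: [0.5508, -0.0922, 0.2299]
tool_rot: [2.443, 0.021, 0.006]
contact_force: [0.2, -0.7, -0.0]
gripper_width: 0.0557
grasp_force: 0.0
```

```bash
python3 -c "
from bench import *
print(finish_job())"
```

```text
the job is handed in; nothing more can be done
None
```

The deep dish is turned over and rests lid down, lid on, in the seat straight across; the shallow dish looks unmoved in the last picture. I handed the job in at about 8 s, and no verdict was returned.

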